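# Charge-check and box the repaired phone

## Robot

A 7-joint arm with a two-finger parallel gripper is mounted at the origin on the work surface. World frame = base frame: x ahead of the robot, y to its left, z up, the work surface at z = 0. Lengths are in m, angles in rad, forces in N, time in s.
With the tool pointing down it reaches from about 0.4 to 0.85 m from the base axis. Payload 6.9 kg.
Tool frame: the origin (TCP) lies midway between the tips of the shut fingers; the grasp point (between the pads) lies behind it (ctrl.pinch_z is the z of the grasp point in the tool frame, in m); z points along the fingers, y is the line along which they close (so a half turn about z gives the same grasp; the last joint's range is limited). The gripper opens to 85 mm and grips with 20 to 120 N. Pads are 22 mm wide; open, the fingers measure 114 mm over their backs; the gripper's body (76 mm by 85 mm) begins 54 mm behind the grasp point. The pads swing forward as they close: fully open they stand 13 mm farther back than shut.
Start: joints at [1.296, 0.507, -0.238, 1.5, 0.126, 1.149, -0.155], TCP at [0.232, -0.58, 0.231] pointing down, gripper open.
Joint ranges: [-3.08, 3.08], [-0.24, 2.05], [-1.43, 1.35], [0, 2.5], [-1.52, 4.66], [0.17, 1.96], [-2.89, 2.89]. Speed limits (rad/s): [2.39, 2.39, 3.14, 3.14, 3.14, 3.14, 3.14].

## Interface

Orientations are given as a unit quaternion [w, x, y, z].
In Python, from station import ctrl, get_state, vision, ticket, models gives the robot as it stands. Calls block until the motion is done:
- ctrl.movep(position, orientation): joint-space move of the TCP to a pose.
- ctrl.movel(position, frame=None, max_speed=0.15): straight line of the TCP; frame=None keeps the orientation; max_speed is the mean speed in m/s.
- ctrl.set_joints(angles): joint-space move.
- ctrl.ungrasp() and ctrl.close_gripper(force=None): open the fingers fully, or close them until they stop; force is the grip in N (None keeps the last).
- ctrl.pause(seconds).
- ctrl.ik(position, orientation): joint angles nearest the present ones, or None.
- get_state(): the state.
- vision.grab_frame(name): name is "scene" or "top" or "wrist"; returns (picture, depth): 420x560x3 uint8, blue, green, red; 420x560 float32, m along the optical axis (not along the pixel's ray), 0 where there is no reading.
- vision.camera_info(name): a dict with "mtx" (3x3 intrinsics, pixels), "R" (3x3) and "t" (3): a world point X has camera coordinates R X + t; the wrist camera has in their place "hand_eye" (4x4, takes a point from camera to tool coordinates, whose origin is the TCP and whose axes are the flange's). Camera axes: x right, y down, z forward; pixel columns grow to the right and rows downward; lengths in m; the calibration is good to about 2 mm. A picture is of the moment at which its call begins: read the wrist's pose just before it. camera_info takes no time and is no camera call.
A pose or a line that the arm cannot do raises ctrl.Unreachable and nothing moves.
- ticket.close_job(): hands the job in; it is judged then, once.
Trained networks look in the newest picture that a camera, given by its name, has taken for a name from the list of things; names that differ only in an ending like _2 or _b are one class to them, and where a whole thing is asked for, a point or a joint stands for the part that bears it (a point fixed in the world has none). Each returns a list of dicts, best first, with "p" (0 to 1); they miss things now and then, are a little off and sometimes report something else, mostly with a low value. They report only what shows in the picture. A call takes as long as a camera call. They do not tell look-alikes from the thing itself.
- models.recognise(camera, target): "point" ([column, row] in pixels, amid what is visible of it).
- models.masks_of(camera, target): "mask" (420x560 bool, what is visible of it) and "point" ([column, row] in pixels, amid what is visible of it).
The state is a dict: "time": time; "qpos": joint angles; "qd": joint speeds; "tau": joint torques, N m; "tcp_pos": TCP position; "eef_rot": TCP orientation; "contact_force": force on the tool from outside, world axes, zero at the start; "wrist_torque": the same for the moment, N m; "width": finger opening in m; "gripper_force": force on a finger pad.
Only numpy, scipy, OpenCV 4.12 (cv2) and the standard library are available. Lean on these libraries where they do the work, as an engineer would, in place of code of your own. Each camera call takes 0.05 s, during which the arm holds its last target. There are 200 camera calls.

## Task

Prop the repaired phone on the charging stand, standing on one of its short ends with its foot behind the lip and its back leaning on the rest, and let go of it for a moment. Then pack it: stand it on end in the slot inside the carton without dropping it, and swing the carton's flap over until it is fully shut with its tab tucked down behind the front rim. Leave the screwdriver, the charging pad and the jar where they are.

Things in the scene. Friction and masses are not known exactly. Their poses are not given: they have to be found in the camera images.
- phone_mid (a point): Centre of the phone: loose black slab 126 mm long (its x axis), 60 wide (y), 12 thick (z), about 0.17 kg (varies), no buttons. It starts flat, glass side (+z) up, on the green mat, whose top is 3 mm above the table; this point is then 9 mm above the table. Either short end may be the foot.
- stand_rest (a point): Where the phone's centre is when it rests properly on the charging stand, 90 mm above the table. Axes are the stand's: z up, +x level from its lip side to its back (the phone leans back to +x). The rest rises at 55 degrees from level: up-slope (cos 55, 0, sin 55), outward (-sin 55, 0, cos 55). The phone's foot is 63 mm down-slope of this point, its top 63 mm up-slope.
- stand_ledge (a point): Foot corner of the charging stand (aluminium, fixed to the table, round base 96 mm wide, 12 high), where rest and ledge meet, 35 mm above the table; axes as stand_rest. The flat rest runs 80 mm up-slope from here and is 44 mm wide, so the phone overhangs it 46 mm at the top and 8 mm each side. The ledge, square to the rest, ends in a lip 8 mm high that leaves a 16 mm gap.
- carton_slot (a point): Where the phone's centre is when it stands on end in the carton, 69 mm above the table. Axes: z up, +x from the flap's hinge to the front rim, y along the hinge. The slot is 68 mm (x) by 18 (y): phone width along x, thickness along y. Its floor is 63 mm below this point, its straight part 56 deep, with sloping lead-ins above, up to 5 mm above this point.
- carton_mouth (a point): Centre of the mouth of the cardboard carton (fixed to the table), at rim height, 150 mm above the table, axes as carton_slot. The carton is 86 mm (x) by 76 (y) outside, walls 3. The phone's top ends 18 mm below the rim. Both side walls (across y) have finger cut-outs 52 mm wide (x), from the rim 58 mm down.
- flap (a joint): Opening angle of the carton's flap, rad: 0 fully shut (lying on the rims), 1.57 upright, about 2.1 to 2.35 at the start, leaning out on the hinge side. It stays where it is left (light friction; under 1 N at its edge moves it). The hinge line runs along y, at rim height, 41.5 mm on the -x side of carton_mouth.
- flap_edge (a point): Middle of the flap's far edge, 81 mm from the hinge line. x: from the hinge along the flap, y: along the hinge, z: out of its outer face (up when shut). The flap is 70 mm wide, 3 thick; its tab, 16 mm deep and 56 wide, is bent square at this edge towards -z, so it goes down inside the front rim as the flap shuts.
- screwdriver: Bystander: loose screwdriver 170 mm long lying across the mat's far part.
- puck: Bystander: loose round black charging pad, 90 mm across, 11 high, on the table. Origin: centre of its underside.
- jar: Bystander: loose closed jar, 56 mm across, 65 high, on the table. Origin: centre of its underside.
There are look-alikes about, which are no part of the job. Of the things shaped like the part that bears stand_rest, the aluminium one is meant.

How it is judged:
By the outcome, as a careful person would: the job done as asked, in the order asked, and still so for the second after the job is handed in, with the robot touching nothing.
It also fails if it takes over 72 s, if anything falls off the work surface, if the arm or the gripper's body presses on something with over 40 N, if the wrist force passes 120 N, or if a joint passes its speed limit or range.

## Working session

There is one attempt and no reset: what is moved stays moved. The work goes in short steps, each a Python script; the robot and the scene stay as the last script left them, time stands still between calls to the robot, and variables do not carry over. Pictures are saved under pics/ and viewed, at most 10 in all, crops included, and the job is handed in when it is done.

```bash
ls; mkdir -p pics; cat > h.py <<'E'
import numpy as np, cv2
from station import ctrl, get_state, vision, ticket, models
from scipy.spatial.transform import Rotation as R
def cloud(name):
    s=get_state(); im,d=vision.grab_frame(name); c=vision.camera_info(name); K=np.array(c["mtx"])
    v,u=np.mgrid[0:420,0:560]
    P=np.stack([(u-K[0,2])/K[0,0]*d,(v-K[1,2])/K[1,1]*d,d],-1)
    if "hand_eye" in c:
        H=np.array(c["hand_eye"]); P=P@H[:3,:3].T+H[:3,3]
        P=P@Rq(s["eef_rot"]).as_matrix().T+np.array(s["tcp_pos"])
    else: P=(P-np.array(c["t"]))@np.array(c["R"])
    P[d==0]=np.nan
    return im,P
def Rq(q): return R.from_quat([q[1],q[2],q[3],q[0]])
def quat(M):
    q=R.from_matrix(M).as_quat(); return [q[3],q[0],q[1],q[2]]
def frame(z,y):
    "tool rotation with approach z, closing axis y"
    z=np.array(z,float);z/=np.linalg.norm(z);y=np.array(y,float);y-=z*(y@z);y/=np.linalg.norm(y)
    return np.stack([np.cross(y,z),y,z],1)
E
python3 - <<'E'
from h import *
for n in["scene","top"]:
    im,P=cloud(n); cv2.imwrite(f"pics/{n}0.png",im); np.save(n+"0.npy",P)
    for t in["phone_mid","stand_rest","stand_ledge","carton_mouth","flap","flap_edge","screwdriver","puck","jar"]:
        try:
            for r in models.masks_of(n,t)[:3]:
                m=r["mask"]; print(n,t,round(r["p"],2),np.round(r["point"]),m.sum(),np.round(np.nanmedian(P[m],0),3))
        except Exception as e: print(n,t,e)
print(get_state()["time"],ctrl.pinch_z)
E
```

```text
pics
scene phone_mid 0.56 [261. 228.] 954 [0.489 0.047 0.015]
scene stand_rest 0.92 [401. 225.] 1100 [0.654 0.366 0.042]
scene stand_rest 0.89 [375. 171.] 989 [0.475 0.415 0.04 ]
scene stand_rest 0.62 [306. 151.] 915 [0.316 0.272 0.042]
scene stand_ledge 0.96 [310. 148.] 890 [0.316 0.271 0.043]
scene stand_ledge 0.92 [380. 176.] 1002 [0.475 0.415 0.04 ]
scene stand_ledge 0.75 [336. 200.] 1006 [0.505 0.261 0.042]
scene carton_mouth 0.93 [130. 248.] 3321 [ 0.458 -0.278  0.121]
scene carton_mouth 0.4 [121. 218.] 1134 [ 0.428 -0.277  0.181]
scene flap 0.83 [121. 219.] 1174 [ 0.427 -0.276  0.179]
scene flap_edge 0.76 [123. 218.] 1131 [ 0.427 -0.277  0.181]
scene screwdriver 0.75 [296. 307.] 436 [0.736 0.021 0.025]
scene puck 0.93 [378. 278.] 923 [0.742 0.249 0.011]
scene jar 0.75 [199. 348.] 643 [ 0.738 -0.225  0.063]
top phone_mid 0.88 [276. 230.] 818 [0.478 0.048 0.013]
top stand_rest 0.95 [170. 178.] 790 [0.64  0.367 0.015]
top stand_rest 0.93 [154. 239.] 854 [0.466 0.415 0.026]
top stand_rest 0.77 [205. 293.] 840 [0.308 0.272 0.035]
top stand_ledge 0.79 [206. 223.] 817 [0.494 0.263 0.014]
top stand_ledge 0.79 [166. 175.] 817 [0.64  0.366 0.014]
top stand_ledge 0.73 [150. 237.] 867 [0.465 0.414 0.017]
top carton_mouth 0.78 [398. 229.] 1801 [ 0.472 -0.284  0.088]
top flap 0.85 [404. 249.] 664 [ 0.425 -0.278  0.179]
top flap_edge 0.82 [404. 251.] 626 [ 0.426 -0.277  0.181]
top screwdriver 0.52 [287. 146.] 245 [0.732 0.024 0.024]
top puck 0.97 [211. 144.] 707 [0.736 0.25  0.008]
top jar 0.88 [368. 145.] 333 [ 0.72  -0.218  0.061]
1.0 -0.0187
```

View pics/scene0.png

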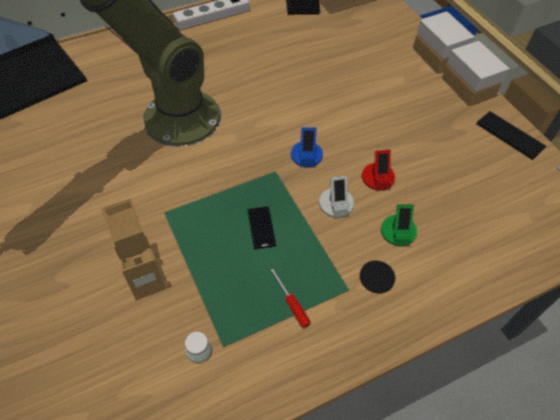

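View pics/top0.png

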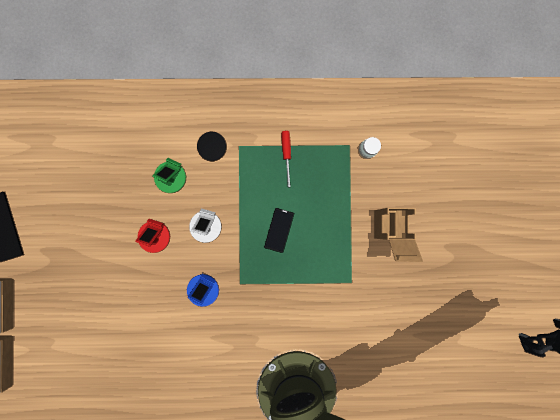

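The aluminium stand is the silver one, at scene (338,200) and top (205,226). The carton is at top (398,230), with its flap towards the robot. The phone is at top (279,230). Next I'll look closer with the wrist camera.

```bash
cat > p1.py <<'E'
from h import *
print(np.round(vision.camera_info("wrist")["hand_eye"],3).tolist(), np.round(vision.camera_info("wrist")["mtx"][0],0))
q=quat(frame([0,0,-1],[0,1,0])); print(get_state()["eef_rot"],q)
for k,(n,p) in enumerate({"carton":(.46,-.27,.40),"phone":(.47,.05,.30),"stand":(.48,.25,.36)}.items()):
    try: ctrl.movep(p,q)
    except ctrl.Unreachable as e: print(n,e); continue
    im,P=cloud("wrist"); cv2.imwrite(f"pics/w_{n}.png",im); np.savez(f"w_{n}",P=P,im=im)
    for t in {"carton":["flap","carton_mouth"],"phone":["phone_mid"],"stand":["stand_rest"]}[n]:
        for r in models.masks_of("wrist",t)[:2]:
            print(n,t,r["p"],r["point"],np.nanmedian(P[r["mask"]],0)); np.save(f"m_{n}_{t}.npy",r["mask"]) if r["p"]>.5 else 0
    print(get_state()["time"],get_state()["tcp_pos"])
E
python3 p1.py; python3 -c "
import cv2,numpy as np
a=[cv2.imread(f'pics/w_{n}.png') for n in('carton','phone','stand')]
a=[x for x in a if x is not None]
cv2.imwrite('pics/m1.png',cv2.resize(np.hstack(a[::2]),(800,300)))"
```

```text
[[0.0, -0.962, -0.274, 0.069], [1.0, 0.0, 0.0, 0.001], [0.0, -0.274, 0.962, -0.143], [0.0, 0.0, 0.0, 1.0]] [368.   0. 279.]
[-1.44191514e-05  9.82021242e-01  1.88770442e-01 -6.81750352e-06] [np.float64(0.0), np.float64(0.0), np.float64(1.0), np.float64(0.0)]
carton flap 0.89 [273.3, 140.7] [ 0.42180663 -0.27723478  0.18744424]
carton carton_mouth 0.91 [272.2, 175.9] [ 0.47617278 -0.27850909  0.14744086]
2.7917 [ 0.45964061 -0.27080928  0.39953243]
phone phone_mid 0.58 [278.5, 171.8] [0.47679062 0.04875854 0.01561713]
4.1583 [0.47059611 0.04865907 0.30005848]
stand stand_rest 0.78 [417.6, 148.0] [0.46066341 0.41460369 0.03567409]
stand stand_rest 0.71 [368.0, 270.2] [0.633956   0.3661037  0.01346474]
5.1083 [0.48095181 0.24758289 0.35933284]
```

View pics/m1.png

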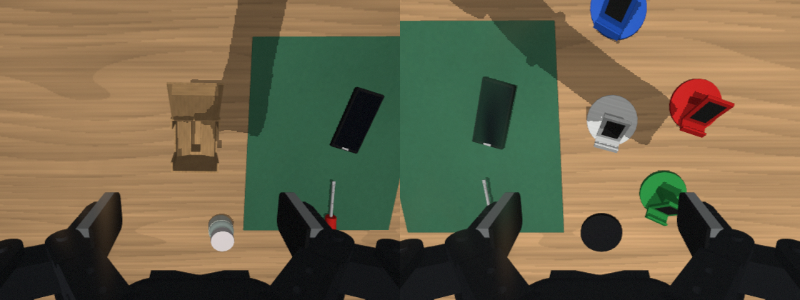

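```bash
cat > a1.py <<'E'
from h import *
W={n:np.load(f"w_{n}.npz") for n in("carton","phone","stand")}
# phone
for n in("carton","phone","stand"):
    P=W[n]["P"];im=W[n]["im"]
    m=(np.abs(P[...,0]-.48)<.1)&(np.abs(P[...,1]-.05)<.1)&(im.max(-1)<75)&(P[...,2]>.0095)&(P[...,2]<.022)
    m=cv2.morphologyEx(m.astype(np.uint8),cv2.MORPH_OPEN,np.ones((3,3)))>0
    nl,lab,st,_=cv2.connectedComponentsWithStats(m.astype(np.uint8)); m=lab==1+st[1:,4].argmax()
    r=cv2.minAreaRect((P[m][:,:2]*1000).astype(np.float32)); print("phone",n,r,np.median(P[m][:,2]))
C=np.vstack([np.load("top0.npy").reshape(-1,3),np.load("scene0.npy").reshape(-1,3)]+[W[n]["P"].reshape(-1,3) for n in W])
ids=np.concatenate([np.full(235200,i) for i in range(5)])
s=(np.hypot(C[:,0]-.50,C[:,1]-.262)<.075)&(C[:,2]>.006); S=C[s]; I=ids[s]
b=(S[:,2]<.015)&(S[:,2]>.009)
for i in range(5):
    if (b&(I==i)).sum()>20: print("base",i,cv2.minEnclosingCircle((S[b&(I==i),:2]*1000).astype(np.float32)))
u=(S[:,2]>.02)
print(u.sum(),S[u].min(0),S[u].max(0))
# RANSAC plane with normal tilt 35 deg from vertical
rng=np.random.default_rng(0)
for i in [None,1,0,4]:
    U=S[u&(S[:,2]>.038)&((I==i) if i is not None else True)];best=(0,)
    for _ in range(3000):
        a=U[rng.choice(len(U),3,False)]; n=np.cross(a[1]-a[0],a[2]-a[0]); L=np.linalg.norm(n)
        if L<1e-6: continue
        n/=L; n*=np.sign(n[2])
        if abs(n[2]-np.cos(np.radians(55)))>.1: continue
        c=(np.abs((U-a[0])@n)<.002).sum()
        if c>best[0]: best=(c,n,a[0])
    if best[0]:
        k=np.abs((U-best[2])@best[1])<.002; Q=U[k]
        n=np.linalg.svd(Q-Q.mean(0))[2][2]; n*=np.sign(n[2]); print("rest",i,len(U),k.sum(),n,"yaw x",np.degrees(np.arctan2(-n[1],-n[0])),"tilt",np.degrees(np.arccos(n[2])),Q.mean(0),Q.min(0),Q.max(0))
# carton
s=(np.abs(C[:,0]-.46)<.1)&(np.abs(C[:,1]+.278)<.075); S=C[s];I=ids[s]
for i in range(5):
    k=(I==i)&(np.abs(S[:,2]-.150)<.004)
    if k.sum()>20: print("rim",i,k.sum(),cv2.minAreaRect((S[k,:2]*1000).astype(np.float32)),S[k].min(0),S[k].max(0))
    k=(I==i)&(S[:,2]>.158)&(S[:,0]<.46)
    if k.sum()>20:
        Q=S[k]; n=np.linalg.svd(Q-np.median(Q,0))[2][2]; print("flap",i,k.sum(),n,np.median(Q,0),Q.min(0),Q.max(0),cv2.minAreaRect((Q[:,:2]*1000).astype(np.float32)))
E
python3 a1.py; python3 -c "
import cv2,numpy as np
a=cv2.imread('pics/w_carton.png')[90:260,210:340]; b=cv2.imread('pics/w_stand.png')[110:230,240:360];c=cv2.imread('pics/scene0.png')[170:230,300:370]
f=lambda x:cv2.resize(x,(266,340),interpolation=cv2.INTER_CUBIC)
cv2.imwrite('pics/m2.png',np.hstack([f(a),f(b),f(c)]))"
```

```text
phone carton ((480.9497985839844, 47.96063995361328), (61.268497467041016, 125.9869613647461), 73.56185150146484) 0.015715723809643645
phone phone ((481.0753479003906, 48.57691192626953), (60.13280487060547, 125.81316375732422), 73.44910430908203) 0.01562511488901544
phone stand ((481.5731506347656, 49.007171630859375), (60.372737884521484, 126.55583953857422), 73.63770294189453) 0.015495479603713919
base 0 ((493.71142578125, 269.6043395996094), 47.77030944824219)
base 1 ((488.6739501953125, 263.9630126953125), 58.73037338256836)
base 3 ((493.54266357421875, 270.15924072265625), 47.83552551269531)
base 4 ((494.0118713378906, 271.0939636230469), 47.959800720214844)
43543 [0.4590617  0.18814613 0.02000647] [0.54776879 0.32013541 0.45439474]
rest None 42936 11949 [0.87016406 0.02739964 0.49199977] yaw x -178.19647196357556 tilt 60.527894376170025 [0.46718576 0.25465083 0.440369  ] [0.4590617  0.18988308 0.39404181] [0.49177565 0.31243674 0.45439474]
rest 1 543 244 [ 0.79264026 -0.21771937  0.56949074] yaw x 164.64100131733636 tilt 55.285279141900396 [0.50141913 0.26905271 0.06888875] [0
[... 1378 characters left out ...]
2866211)
rim 2 643 ((494.86529541015625, -278.2747802734375), (75.50122833251953, 88.38538360595703), 89.07600402832031) [ 0.4510048  -0.31670472  0.14601732] [ 0.53894051 -0.23985904  0.15398754]Traceback (most recent call last):
  File "a1.py", line 39, in <module>
    Q=S[k]; n=np.linalg.svd(Q-np.median(Q,0))[2][2]; print("flap",i,k.sum(),n,np.median(Q,0),Q.min(0),Q.max(0),cv2.minAreaRect((Q[:,:2]*1000).astype(np.float32)))
              ~~~~~~~~~~~~~^^^^^^^^^^^^^^^^^^
    u, s, vh = gufunc(a, signature=signature)
               ~~~~~~^^^^^^^^^^^^^^^^^^^^^^^^
numpy._core._exceptions._ArrayMemoryError: Unable to allocate 12.8 GiB for an array with shape (41433, 41433) and data type float64
```

View pics/m2.png

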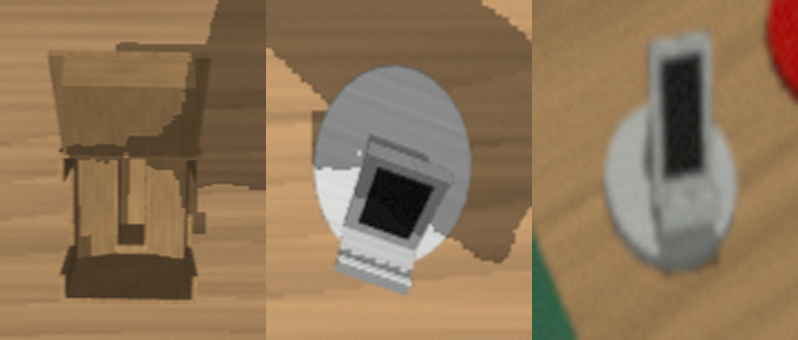

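The silver stand leans back toward the robot at about 164.6°. Its lip is on the far (+x) side, which is lower in the wrist crop. The carton's hinge is on the robot side, with a central dark slot. I'll refine the fits and check reachability.

```bash
cat > a2.py <<'E'
from h import *
W={n:np.load(f"w_{n}.npz")["P"] for n in("carton","phone","stand")}; W["top"]=np.load("top0.npy"); W["scene"]=np.load("scene0.npy")
n=np.array([.79,-.2175,.574]); n/=np.linalg.norm(n)
for k,P in W.items():
    P=P.reshape(-1,3); U=P[(np.hypot(P[:,0]-.5,P[:,1]-.268)<.05)&(P[:,2]>.042)&(P[:,2]<.11)]
    if len(U)<50: continue
    d=U@n; h=np.histogram(d,200); d0=h[1][h[0].argmax()]
    Q=U[np.abs(d-d0)<.003]; c=Q.mean(0); nn=np.linalg.svd(Q-c,full_matrices=False)[2][2]; nn*=np.sign(nn[2])
    yaw=np.arctan2(-nn[1],-nn[0]); x=np.array([np.cos(yaw),np.sin(yaw)]); y=np.array([-x[1],x[0]])
    ly=Q[:,:2]@y; lat=(np.percentile(ly,1)+np.percentile(ly,99))/2
    # ledge point: plane at z=.035, lateral mid
    t=(c@nn-.035*nn[2]-lat*(y@nn[:2]))/(x@nn[:2]); L=t*x+lat*y
    print(k,len(Q),"yaw",round(np.degrees(yaw),1),"tilt",round(np.degrees(np.arccos(nn[2])),1),"ledge",np.round(L,4),"width",round(np.ptp(np.percentile(ly,[1,99])),4),"zmax",Q[:,2].max().round(4))
for k in("carton","top","scene"):
    P=W[k].reshape(-1,3); U=P[(np.abs(P[:,0]-.494)<.04)&(np.abs(P[:,1]+.278)<.036)]
    for a,b in((.0,.03),(.03,.06),(.06,.066),(.066,.08)):
        Q=U[(U[:,2]>a)&(U[:,2]<b)]
        if len(Q)>5: print(k,a,len(Q),np.round(np.percentile(Q,[2,98],axis=0)[:,:2],4).tolist())
yaw=np.radians(164.6); sx=np.array([np.cos(yaw),np.sin(yaw),0]); sy=np.array([-sx[1],sx[0],0]); c,s=np.cos(np.radians(55)),np.sin(np.radians(55))
u=c*sx+[0,0,s]; o=-s*sx+[0,0,c]; mid=np.array([.5236,.263,.035])+.063*u+.006*o
print("mid",mid)
for a in range(0,60,10):
    a=np.radians(a); z=-(np.cos(a)*o+np.sin(a)*u)
    zm=-(np.cos(a)*np.array([0,0,1])+np.sin(a)*sx)
    r=[]
    for sg in(1,-1):
        for zz,p in((z,mid),(z,mid+.08*o),(zm,np.array([.481,.0485,.001]))):
            j=ctrl.ik(list(p),quat(frame(zz,sg*sy))); r.append(None if j is None else np.round(j,2).tolist())
    print(np.degrees(a),r)
z=-u
for sg in(1,-1):
    print("top grip",ctrl.ik(list(mid+.03*u),quat(frame(z,sg*o))),ctrl.ik([.494,-.278,.26],quat(frame([0,0,-1],[0,sg,0]))),ctrl.ik([.494,-.278,.09],quat(frame([0,0,-1],[0,sg,0]))))
E
python3 a2.py
```

```text
phone 1592 yaw 163.5 tilt 54.5 ledge [0.5234 0.2612] width 0.0434 zmax 0.103
stand 1037 yaw 164.0 tilt 54.3 ledge [0.5239 0.262 ] width 0.0431 zmax 0.1021
top 227 yaw 164.9 tilt 54.7 ledge [0.5216 0.2622] width 0.0437 zmax 0.1031
scene 287 yaw 164.7 tilt 55.0 ledge [0.5253 0.2625] width 0.0428 zmax 0.1028
carton 0.0 451 [[0.4809, -0.2871], [0.5302, -0.2706]]
carton 0.03 123 [[0.4773, -0.288], [0.5304, -0.2693]]
carton 0.06 669 [[0.4721, -0.2968], [0.533, -0.2602]]
carton 0.066 1299 [[0.4709, -0.3132], [0.5328, -0.2439]]
top 0.0 102 [[0.463, -0.2898], [0.5296, -0.2421]]
top 0.03 127 [[0.458, -0.2947], [0.5334, -0.2421]]
top 0.06 175 [[0.4579, -0.3059], [0.5333, -0.2521]]
top 0.066 196 [[0.458, -0.3136], [0.5327, -0.2427]]
scene 0.03 56 [[0.4565, -0.2888], [0.477, -0.265]]
scene 0.06 101 [[0.4552, -0.2982], [0.4834, -0.2575]]
scene 0.066 232 [[0.4553, -0.3117], [0.4876, -0.2431]]
mid [0.49350055 0.27129077 0.09004804]
0.0 [[-0.51, 1.12, 0.55, 1.19, -0.73, 1.94, -1.7], [-0.15, 1.1, -0.24, 0.92, -0.31, 1.94, -2.18], [-0.51, 0.7, 0.55, 2.13, -0.76, 0.51, -1.22], [0.1, 1.21, -0.96, 1.18, 0
[... 1106 characters left out ...]
8, 1.07, -1.6], [-1.0, 0.88, 1.15, 1.61, -0.84, 1.31, -1.52], None, [0.01, 0.73, -0.87, 1.78, 0.56, 0.98, 0.22], [0.06, 0.74, -0.9, 1.59, 0.54, 1.15, 0.35], None]
top grip [-0.96423322  0.48714928  0.05230638  2.22042444  1.27597789  0.56410888
 -2.34558733] [ 1.11925791  0.56005765 -1.08416031  1.60421861  0.51051803  1.29053486
  1.5237942 ] [ 1.03326477  0.72431044 -0.94205275  1.83171866  0.7103279   0.96462556
  1.34828853]
top grip [-0.30810586  0.63601438 -0.93876476  2.21200819  1.41291159  1.12124758
  0.66517246] [ 0.69704462  0.40167115 -0.3400388   1.60937022  0.14301677  1.155138
 -1.24662742] [ 0.55361478  0.56637523 -0.12937006  1.8378995   0.10242385  0.74372839
 -1.20202562]
```

```bash
cat >> h.py <<'E'
def T(M,p):
    A=np.eye(4);A[:3,:3]=M;A[:3,3]=p;return A
def F(x,z,p): # phone-like frame from x and z axes
    x=np.array(x);z=np.array(z);return T(np.stack([x,np.cross(z,x),z],1),p)
def mp(A): ctrl.movep(list(A[:3,3]),quat(A[:3,:3]))
def ml(p,v=.15): ctrl.movel(list(p),max_speed=v)
def ang(d): d=np.radians(d); return np.array([np.cos(d),np.sin(d),0])
Z=np.array([0,0,1.]); c55,s55=np.cos(np.radians(55)),np.sin(np.radians(55))
sx=ang(164.4); su=c55*sx+s55*Z; so=-s55*sx+c55*Z
ledge=np.array([.5236,.262,.035]); rest=ledge+.063*su+.006*so
Fm=F(ang(163.5),Z,[.481,.0485,.009])
a=np.radians(8); px=Fm[:3,0]
Tm=T(frame(-(np.cos(a)*Z+np.sin(a)*px),-Fm[:3,1]),[.481,.0485,.0025])
G=np.linalg.inv(Fm)@Tm
def st(t): s=get_state(); print(t,round(s["time"],2),np.round(s["tcp_pos"],4),"F",np.round(s["contact_force"],2),"w",round(s["width"],4),"g",round(s["gripper_force"],1))
E
cat > p2.py <<'E'
from h import *
up=T(Tm[:3,:3],Tm[:3,3]-.08*Tm[:3,2]); mp(up); ml(Tm[:3,3],.1); st("down")
ctrl.close_gripper(50); st("grip")
ml(Tm[:3,3]+[0,0,.15],.2); st("lift")
Fs=F(su,so,rest+.045*su+.002*so); mp(Fs@G); st("pre")
im,P=cloud("scene"); cv2.imwrite("pics/s2.png",cv2.resize(im[140:260,230:390],(640,480)))
im,P=cloud("wrist"); cv2.imwrite("pics/w2.png",im)
E
python3 p2.py
```

```text
down 7.35 [0.4812 0.0488 0.0028] F [ 0.18  0.71 -0.41] w 0.0859 g 0.0
grip 7.73 [0.4813 0.0486 0.0033] F [-2.5  -0.26  7.22] w 0.0587 g 51.9
lift 8.63 [0.4803 0.0479 0.1515] F [-0.73 -0.19 -1.74] w 0.0581 g 54.0
pre 9.54 [0.4648 0.2788 0.1219] F [-0.5  -0.19 -1.53] w 0.0582 g 54.6
```

View pics/s2.png

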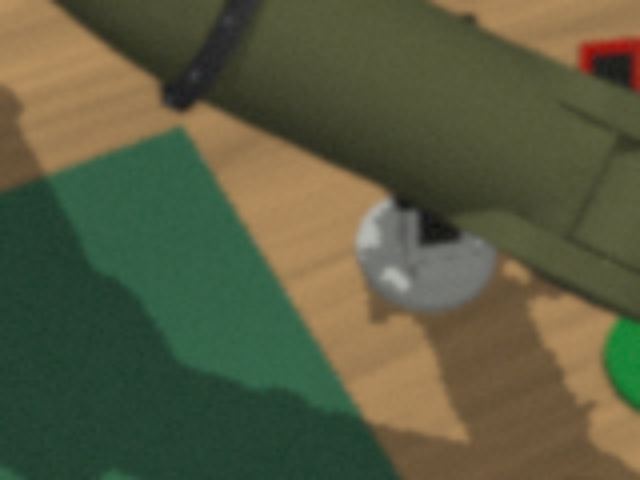

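The scene view is blocked by the arm, with only the stand base visible near (430,240) in the crop. The force shows the phone is held at 1.7 N. I'll lower it until contact.

```bash
cat > p3.py <<'E'
from h import *
p0=np.array(get_state()["tcp_pos"]); f0=np.array(get_state()["contact_force"])
ml(p0-.037*su,.1); st("near")
f0=np.array(get_state()["contact_force"])
for i in range(10):
    ml(p0-(.037+.002*(i+1))*su,.04)
    f=np.array(get_state()["contact_force"])-f0; print(i,np.round([f@su,f@so,f[2]],2))
    if np.linalg.norm(f)>3: break
st("contact"); print("cmd down", .037+.002*(i+1)-.045)
E
python3 p3.py
```

```text
near 10.17 [0.485  0.2725 0.0925] F [-0.05  0.3  -1.68] w 0.0584 g 54.6
0 [-0.16 -0.77 -0.57]
1 [-0.16 -0.91 -0.65]
2 [ 0.01 -0.03 -0.01]
3 [7.02 2.8  7.35]
contact 11.17 [0.4883 0.2718 0.0879] F [-2.11 -0.61  5.67] w 0.0583 g 55.0
cmd down 0.0
```

Contact came exactly at the expected depth, so I'll release, retreat and look.

```bash
cat > p4.py <<'E'
from h import *
s=get_state(); z=Rq(s["eef_rot"]).as_matrix()[:,2]; p=np.array(s["tcp_pos"])
ctrl.ungrasp(); st("open")
ml(p-.09*z,.12); st("back"); ctrl.pause(.3)
# look from above, robot side: regrasp pre-pose high
z=-su; mp(T(frame(-Z,-sx),rest+[-.09,0,.30])); st("look")
im,P=cloud("wrist"); cv2.imwrite("pics/w4.png",im); np.savez("w4",P=P,im=im)
im2,P2=cloud("scene"); np.save("s4.npy",P2)
cv2.imwrite("pics/m4.png",np.hstack([im,cv2.resize(im2[140:260,290:390],(350,420))])[:,110:])
for n,PP in(("w",P),("s",P2)):
    U=PP.reshape(-1,3); U=U[(np.hypot(*(U[:,:2]-rest[:2]).T)<.07)&(U[:,2]>.042)&(U[:,2]<.16)]
    d=(U-rest)@so; l=np.stack([(U-rest)@su,(U-rest)@np.cross(Z,sx),d],1)
    k=np.abs(d-.006)<.004; 
    if k.sum()>20:
        print(n,k.sum(),np.percentile(l[k],[1,50,99],axis=0).round(4).tolist())
        for v in (.04,.0,-.04):
            kk=k&(np.abs(l[:,0]-v)<.01); print(v,kk.sum(),np.percentile(l[kk],[2,50,98],axis=0).round(4).tolist() if kk.sum() else 0)
st("")
E
python3 p4.py
```

```text
open 11.56 [0.4896 0.2713 0.0863] F [ 0.05 -0.16  0.65] w 0.0854 g 0.0
back 12.46 [0.5514 0.2542 0.1486] F [-0.23  0.52  0.73] w 0.0855 g 0.0
look 14.28 [0.404  0.27   0.3895] F [-0.66  0.38 -0.18] w 0.0856 g 0.0
w 2486 [[-0.0583, -0.0281, 0.0023], [0.0157, -0.0002, 0.0064], [0.0639, 0.0298, 0.0088]]
0.04 457 [[0.0305, -0.0275, 0.0042], [0.0408, 0.0001, 0.0058], [0.0497, 0.0292, 0.0067]]
0.0 355 [[-0.0096, -0.0276, 0.0056], [0.0003, 0.0002, 0.007], [0.0096, 0.0291, 0.0078]]
-0.04 297 [[-0.0496, -0.0277, 0.0066], [-0.0399, -0.0007, 0.008], [-0.0305, 0.0287, 0.0088]]
s 834 [[-0.0577, -0.0286, 0.0021], [0.0061, 0.0014, 0.0066], [0.0626, 0.0302, 0.0099]]
0.04 144 [[0.0309, -0.0288, 0.0022], [0.04, 0.0011, 0.0054], [0.0496, 0.0299, 0.009]]
0.0 136 [[-0.0094, -0.0272, 0.0028], [0.0001, 0.0019, 0.0066], [0.0091, 0.0297, 0.0097]]
-0.04 117 [[-0.0496, -0.0276, 0.0033], [-0.0403, 0.0003, 0.0074], [-0.0305, 0.0295, 0.0098]]
 14.38 [0.4042 0.27   0.3892] F [-0.69 -0.27  0.88] w 0.0854 g 0.0
```

View pics/m4.png

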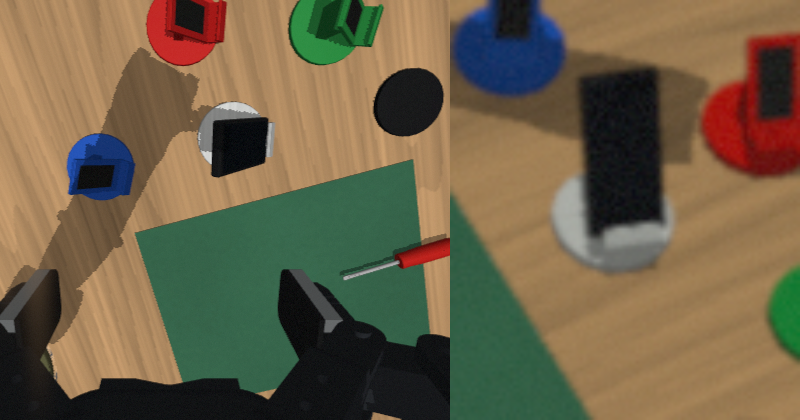

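The phone is properly propped. In the left view it is at (240,147) on the silver stand, with its foot behind the lip, and the scene crop on the right agrees. It is centred to within 1 mm. Next I'll regrasp it by the top and bring it over the carton.

```bash
cat >> h.py <<'E'
sy=np.cross(Z,sx); cx=ang(-.8); cy=np.cross(Z,cx); mouth=np.array([.4953,-.2785,.15])
E
cat > p5.py <<'E'
from h import *
best=None
for sg in(1,-1):
  for sc in(1,-1):
    g=frame(-su,sg*so); c=frame(-Z,sc*cy)
    pts=[(rest+.155*su,g),(rest+.035*su,g),(rest+.095*su,g),(mouth+[0,0,.24],c),(mouth+[0,0,-.046],c)]
    js=[ctrl.ik(list(p),quat(M)) for p,M in pts]
    if any(j is None for j in js): continue
    q0=np.array(get_state()["qpos"]); cost=np.abs(np.array(js[0])-q0).max()+np.abs(np.array(js[3])-np.array(js[1])).max()
    print(sg,sc,cost)
    if best is None or cost<best[0]: best=(cost,g,c)
_,g,c=best; np.save("c.npy",c)
lat=.0005*sy
mp(T(g,rest+.155*su+lat)); ml(rest+.035*su+lat,.12); st("at")
ctrl.close_gripper(50); st("grip")
ml(rest+.095*su+lat,.12); st("up")
ml(rest+.095*su+lat+[0,0,.12],.2)
mp(T(c,mouth+[0,0,.24])); ctrl.pause(.2); st("over")
im,P=cloud("scene"); np.save("s5.npy",P); im2,P2=cloud("wrist"); np.save("w5.npy",P2); im3,P3=cloud("top"); np.save("t5.npy",P3)
cv2.imwrite("pics/m5.png",np.hstack([im2,cv2.resize(im[150:320,70:190],(296,420))])[:,56:])
for P in(P,P2,P3):
    U=P.reshape(-1,3); U=U[(np.hypot(*(U[:,:2]-mouth[:2]).T)<.045)]
    for a in(.24,.27,.30,.33,.36):
        Q=U[np.abs(U[:,2]-a)<.015]-mouth
        if len(Q)>8: print(a,len(Q),np.percentile(np.stack([Q@cx,Q@cy],1),[3,97],axis=0).round(4).tolist(),Q[:,2].min()+.15)
E
python3 p5.py
```

```text
1 1 5.307538152694255
1 -1 2.550511711080501
-1 1 3.0421554142374774
-1 -1 3.766590740496447
at 16.57 [0.474  0.2757 0.1192] F [-0.11 -0.03  0.46] w 0.0855 g 0.0
grip 17.23 [0.474  0.2756 0.1188] F [-1.59  0.95  1.7 ] w 0.0111 g 49.1
up 17.88 [0.4411 0.2841 0.1675] F [-0.08  0.31 -2.76] w 0.011 g 48.8
over 20.92 [ 0.4956 -0.2776  0.3898] F [ 0.35 -0.87 -1.56] w 0.0112 g 48.8
0.3 41 [[-0.0056, -0.0044], [0.0332, 0.0067]] 0.2941662180524026
0.33 66 [[0.0085, -0.0051], [0.0334, 0.0069]] 0.3151381611834881
0.36 73 [[-0.0011, -0.0048], [0.0329, 0.007]] 0.345071481463151
0.3 104 [[0.0269, -0.0068], [0.0298, 0.0041]] 0.29520292577124707
0.33 213 [[0.0266, -0.007], [0.0298, 0.0044]] 0.315493022667388
0.36 343 [[0.0269, -0.0068], [0.0299, 0.0045]] 0.3450447435228434
0.3 76 [[-0.0276, 0.0033], [0.0274, 0.006]] 0.29398578877122544
0.33 72 [[-0.028, 0.0037], [0.0287, 0.0063]] 0.3153819662832869
0.36 69 [[-0.0296, 0.0025], [0.029, 0.0062]] 0.34551632159796203
```

View pics/m5.png

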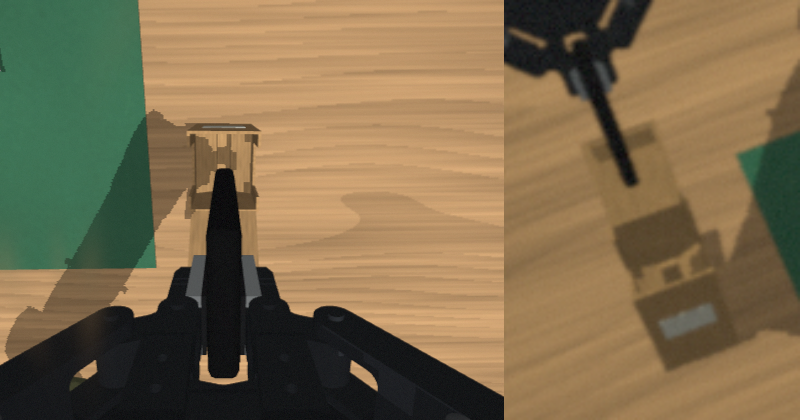

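The phone hangs vertically over the carton, and its dark edge at (222,270) in the wrist view is centred between the pads. I'll insert it with force monitoring.

```bash
cat > p6.py <<'E'
from h import *
m=mouth+[0,.0003,0]
ml(m+[0,0,.035],.2); st("foot 87mm")
f0=np.array(get_state()["contact_force"])
z=.035
while z>-.052:
    z-=.005 if z>-.035 else .002
    ml(m+[0,0,z],.08)
    f=np.array(get_state()["contact_force"])-f0
    if np.linalg.norm(f)>2: print(round(z,3),np.round(f,1))
    if np.linalg.norm(f)>6: break
st("end")
E
python3 p6.py
```

```text
foot 87mm 22.24 [ 0.4959 -0.2787  0.186 ] F [-0.53  0.13 -1.99] w 0.0112 g 48.8
-0.047 [-1.5 -0.8  7.4]
end 27.24 [ 0.4958 -0.2787  0.104 ] F [-2.07 -0.68  5.41] w 0.0113 g 50.0
```

```bash
cat > p7.py <<'E'
from h import *
ctrl.ungrasp(); st("open")
ml(mouth+[0,0,.17],.15); st("up")
ctrl.close_gripper(30)
ml(mouth+[-.02,0,.25],.2)
im,P=cloud("wrist"); im2,P2=cloud("scene"); P3=cloud("top")[1]
cv2.imwrite("pics/m7.png",np.hstack([im,cv2.resize(im2[150:320,70:190],(296,420))])[:,56:])
for n,P in(("w",P),("s",P2),("t",P3)):
    U=P.reshape(-1,3)-mouth; l=np.stack([U@cx,U@cy,U[:,2]+.15],1)
    k=(np.abs(l[:,0])<.04)&(np.abs(l[:,1])<.034)&(np.abs(l[:,2]-.131)<.008)
    if k.sum()>5: print(n,"phone top",k.sum(),np.percentile(l[k],[3,50,97],axis=0).round(4).tolist())
    k=(l[:,0]<-.045)&(l[:,0]>-.14)&(np.abs(l[:,1])<.04)&(l[:,2]>.155)&(l[:,2]<.26)
    if k.sum()>5: Q=l[k]; e=Q[Q[:,2]>np.percentile(Q[:,2],97)].mean(0); print(n,"flap edge",e,"angle",np.arctan2(e[2]-.15,e[0]+.0415))
st("")
E
python3 p7.py
```

```text
open 27.95 [ 0.4953 -0.2782  0.103 ] F [-0.3  -0.73  0.75] w 0.0856 g 0.0
up 29.55 [ 0.495  -0.2783  0.3192] F [ 0.34  0.21 -0.31] w 0.0854 g 0.0
w phone top 773 [[-0.0394, -0.0252, 0.1256], [-0.0071, -0.0023, 0.1318], [0.0287, 0.0305, 0.137]]
w flap edge [-0.08232214 -0.00187297  0.22122894] angle 2.0912102901127523
s phone top 222 [[-0.0397, -0.0295, 0.1239], [-0.0242, -0.0003, 0.1314], [0.0272, 0.0304, 0.1376]]
s flap edge [-0.08094962 -0.00058666  0.22077538] angle 2.0792968789652964
t phone top 105 [[-0.0278, -0.006, 0.1236], [-0.0005, 0.0, 0.1298], [0.027, 0.0045, 0.1346]]
t flap edge [-0.08348283 -0.00251234  0.22038376] angle 2.1086270198862795
 31.02 [ 0.4752 -0.2781  0.3987] F [ 0.66 -0.15 -0.39] w 0.0001 g 0.0
```

View pics/m7.png

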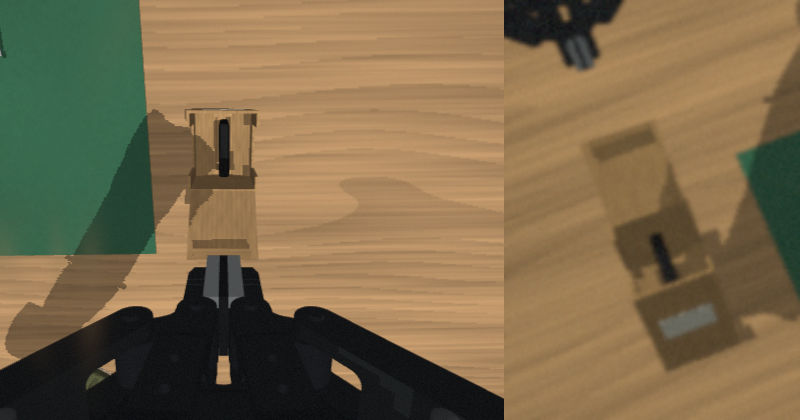

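The phone is standing in the slot. It shows at (224,148) in the wrist view with its top at 0.131 m, and the flap is open toward the robot. Now I'll swing the flap over.

```bash
cat > p8.py <<'E'
from h import *
hg=mouth-.0415*cx
def go(x,z,v=.15): ml(hg+x*cx+(z-.0)*Z,v)   # relative to hinge line, z above rim
go(-.105,.14,.25); go(-.105,.055,.2); st("behind")
go(-.012,.055,.12); st("upright")
f0=np.array(get_state()["contact_force"])
for d in range(85,14,-10):
    t=np.radians(d); r=.055+.015*min(1,(90-d)/30)
    go(r*np.cos(t)-.0015*np.sin(t)-.011, r*np.sin(t)+.0025*np.cos(t),.12)
    f=np.array(get_state()["contact_force"])
    if np.linalg.norm(f)>4: print(d,np.round(f,1))
st("15deg")
im,P=cloud("wrist"); im2,P2=cloud("scene")
cv2.imwrite("pics/m8.png",np.hstack([im,cv2.resize(im2[150:320,70:190],(296,420))])[:,56:])
E
python3 p8.py
```

```text
behind 32.42 [ 0.3499 -0.2769  0.2057] F [-0.06  0.29 -0.22] w 0.0001 g 0.0
upright 33.34 [ 0.4412 -0.2779  0.2051] F [-0.92  0.79 -0.  ] w 0.0 g 0.0
15deg 35.34 [ 0.5097 -0.2784  0.1702] F [-0.6  -0.    0.08] w 0.0 g 0.0
```

View pics/m8.png

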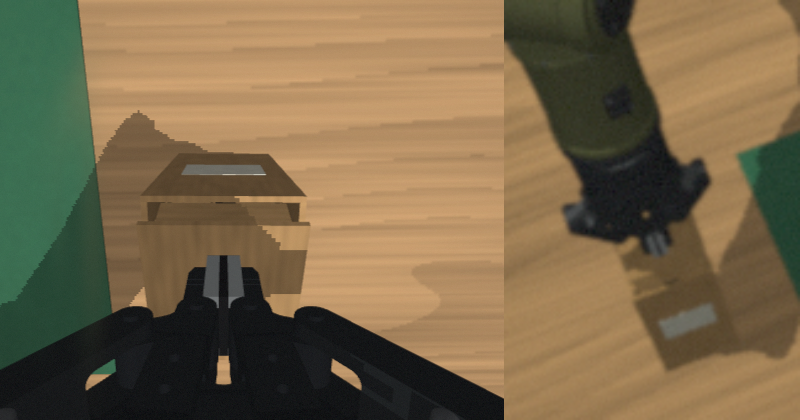

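The flap is over and nearly shut, with its edge at (222,222) in the wrist view just above the rim. I'll press it down.

```bash
cat > p9.py <<'E'
from h import *
hg=mouth-.0415*cx
z=.020
while z>-.004:
    z-=.002
    ml(hg+(.058+.01*(.02-z)/.02)*cx+z*Z,.06)
    f=np.array(get_state()["contact_force"]); print(round(z,3),np.round(f,1))
    if f[2]>12: break
st("pressed"); ctrl.pause(.2)
ml(hg+.062*cx+.12*Z,.15); ml(hg+[-.05,.0,.27],.25); ctrl.pause(.3)
im,P=cloud("wrist"); im2,P2=cloud("scene"); P3=cloud("top")[1]
cv2.imwrite("pics/m9.png",np.hstack([im,cv2.resize(im2[150:320,70:190],(296,420))])[:,56:])
for n,P in(("w",P),("s",P2),("t",P3)):
    U=P.reshape(-1,3)-hg; l=np.stack([U@cx,U@cy,U[:,2]],1)
    k=(l[:,0]>.005)&(l[:,0]<.079)&(np.abs(l[:,1])<.033)&(np.abs(l[:,2])<.05)
    print(n,k.sum(),"slope",np.polyfit(l[k,0],l[k,2],1),np.percentile(l[k,2],[2,50,98]))
st("")
E
python3 p9.py
```

```text
0.018 [ 0.5 -0.7  0.1]
0.016 [-0.2 -0.3 -0.9]
0.014 [-0.1  0.5  0.8]
0.012 [-0.6  0.   0.9]
0.01 [-0.2 -0.1  1. ]
0.008 [-0.4  0.3 -0.4]
0.006 [-0.7  0.6  0.5]
0.004 [0.1 0.2 0.2]
0.002 [-5.2  2.1 11.7]
0.0 [-10.6   4.4  24.9]
pressed 37.94 [ 0.5203 -0.2791  0.1526] F [-10.65   4.39  24.93] w 0.0002 g 12.2
w 4648 slope [0.00073749 0.00378727] [0.00210854 0.00381287 0.00549127]
s 824 slope [0.0026727  0.00336311] [-0.00056641  0.00348016  0.00751504]
t 678 slope [-0.00834565  0.00225573] [-0.00268866  0.00185435  0.00613189]
 40.44 [ 0.4039 -0.2779  0.4197] F [1.12 0.59 0.22] w -0.0 g 0.0
```

View pics/m9.png

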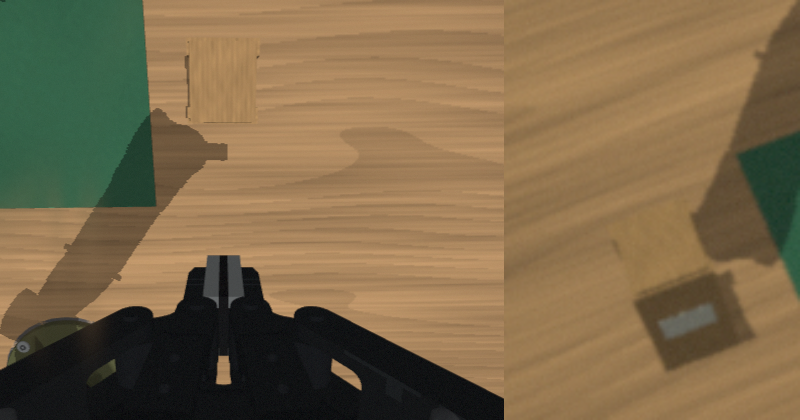

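The flap lies flat: its slope is about 0 and it sits at rim height, at (222,80) in the wrist view. The tab is tucked and the robot is clear.

```bash
python3 -c "
from h import *
print(ticket.close_job())"
```

```text
the job is handed in; nothing more can be done
None
```

I propped the phone on the aluminium stand, let go of it, then packed it upright in the carton slot and shut the flap flat, and handed the job in at about 40 s. The tab itself was never in view; I take it as tucked because the flap lies level at rim height. No verdict came back.

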